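Check the colorimeter with the amber reference block

TASK

Check the class colorimeter against the amber glass standard: take the block with the amber head from the rack, set it fully home in the colorimeter's cell well, and fold the clamp lever all the way down onto it. Then turn the filter selector three clicks clockwise, to the green dot and no further, and keep hold of it there: it springs back if let go, so finish with the gripper still holding the knob at the third click. Leave the other blocks and everything else on the table where they are.

Things in the scene. Friction and masses are not known exactly. Their poses are not given: they have to be found in the camera images.
- amber_center (a point): Centre (half-way up) of the reference block to use: upright aluminium block 32 (its x) x 22 (its y) x 60 mm tall (z up), 60 to 130 g, amber windows on the wide faces and a solid amber (orange) head, the top 20 mm, to be gripped across the 22 mm. Its foot is 2 mm narrower all round over the lowest 4 mm. It starts in one of the rack's three pockets.
- green_center (a point): Centre of a second block of the same size in the rack, with a green head; stays where it is.
- clear_center (a point): Centre of a third block of the same size in the rack, with a white head and clear windows; stays where it is.
- rack: Fixed grey rack, 170 (its x) x 60 x 24 mm high, origin under its centre. Three pockets in a row along x, 52 mm apart, 16 mm deep (pocket floor 8 mm above the table), 1.5 mm of play all round a block. The blocks stand with their x along the rack's x; which block is in which pocket varies.
- colorimeter: Fixed white instrument, 200 (x, from its front near the robot to its back) x 260 mm (y, to its left), origin under its centre on the table, flat top deck at 66 mm. A low display console along the back edge slopes up to 36 mm above the deck. Cell well and clamp on the left, filter selector on the right.
- well_floor (a point): Centre of the floor of the cell well, axes as the instrument's. The well is a black-collared rectangular pocket straight down from the deck, 40 mm deep, 34 (x) x 24 mm (y): 1 mm of play round the block, whose x goes along the instrument's x, either way round. Seated, the block's centre is 30 mm above this floor and its head stands 20 mm above the deck.
- clamp_hinge (a point): Hinge line of the clamp lever, 50 mm behind the well (+x of the instrument) and 26 mm above the deck, parallel to the instrument's y; its axes are those of the instrument. Two small cheeks carry it, up to 32 mm above the deck.
- clamp_tab (a point): Point on the outer face of the red thumb tab of the clamp lever, 92 mm from the hinge. The lever is an aluminium arm 18 mm wide, 6 mm thick, 102 mm long in all; its tab is 20 mm long, 26 mm wide, 9 mm thick. The point's z axis points out of the outer face: up when shut, backwards when open.
- clamp (a joint): Angle of the clamp lever, rad: 0 shut (level over the well towards the instrument's front, rubber pad just on the head of a seated block), 1.57 upright, at most 2.15, leaning back. Starts open at 1.75 to 2.05. Stiff hinge (0.06 N m): stays where it is left. Shut it by pushing its outer (back) face forwards and down.
- selector (a joint): Angle of the filter selector, rad, growing clockwise seen from above; 0 is its home stop (black dot), to which a spring (0.08 to 0.15 N m) returns it from anywhere when let go. It clicks every 22.5 degrees (0.393 rad): red dot, yellow, green (third, 1.178 rad), blue, violet (end stop, 1.963). The clicks add a torque ripple of +-0.06 N m.
- selector_bar (a point): Black pointer bar by which the selector is gripped: 46 mm long (its x, towards the end with the white line), 14 mm wide (y), 26 mm high; this point is the bar's centre, on the turning axis, 21 mm above the deck. It stands on a round skirt 56 mm across, top 8 mm above the deck. At home its x is 56 degrees anticlockwise of the instrument's x.
- petri: Closed petri dish, 93 mm across, 17 mm high, lying on the table, origin under its centre; a bystander.
- dropper: Small amber dropper bottle, 36 mm across, 85 mm high, origin under its centre; a bystander.
- beaker: Glass beaker, 72 mm across, 95 mm high, origin under its centre; a bystander.
- slidebox: Blue box of slides, 87 by 102 mm, 30 mm high, origin under its centre; a bystander.
- handlens: Hand lens lying flat: steel ring 80 mm across, black handle along its -x to 140 mm from the ring's centre, 12 mm high; origin under the ring's centre; a bystander.
- marker: Green marker pen lying on the table, 130 mm long, 13 mm thick; a bystander.

How it is judged:
By the outcome, as a careful person would: the job done as asked, in the order asked, and still so for the second after the job is handed in, while the arm keeps its last pose, push and grip.
It also fails if it takes over 72 s, if anything falls off the work surface, if the arm or the gripper's body presses on something with over 40 N, if the wrist force passes 120 N, or if a joint passes its speed limit or range.

ROBOT

A 6-joint arm with a two-finger parallel gripper is mounted at the origin on the work surface. World frame = base frame: x ahead of the robot, y to its left, z up, the work surface at z = 0. Lengths are in mm, angles in degrees, forces in N, time in s.
With the tool pointing down it reaches from about 300 to 850 mm from the base axis. Payload 4.2 kg.
Tool frame: the origin (TCP) lies midway between the tips of the shut fingers; the grasp point (between the pads) lies 19 mm behind it (env.grip_depth is the distance from the TCP to the grasp point, in mm); z points along the fingers, y is the line along which they close (so a half turn about z gives the same grasp; the last joint's range is limited). The gripper opens to 91 mm and grips with 3 to 60 N. Pads are 32 mm wide; open, the fingers measure 118 mm over their backs; the gripper's body (76 mm by 178 mm) begins 60 mm behind the grasp point.
Start: joints at [64.916, 18.312, 89.639, -0, 72.044, -1.146], TCP at [233.311, 525.556, 213.976] pointing down, gripper open.
Joint ranges: [-177.97, 177.97], [-48.28, 115.42], [12.27, 149.76], [-77.06, 257.06], [2.81, 150.46], [-146.56, 146.56]. Speed limits (degrees/s): [147.25, 147.25, 180, 180, 180, 180].

INTERFACE

Orientations are given as [roll, pitch, yaw] about the fixed x, y, z axes, in that order (R = Rz(yaw) Ry(pitch) Rx(roll)).
In Python, from workcell import env, eyes gives the robot as it stands.
- The arm moves only by the tool send_rows, never from a script. Its argument "motion" is a list of rows, each a list of 7 numbers: the shift along the world's x, y, z normalised to -1 to 1, where 1 is 0.5 m, then the turn, a rotation vector about the world's x, y, z normalised to -1 to 1, where 1 is 60 degrees, then the opening, from -1 (shut) to 1 (fully open). A call has 1 to 20 rows; each row is the pose to reach, as a shift and turn from the pose commanded when the call began; what a row does not reach only later rows make up. A row lasts 1/8 s, in which the tool goes at most 62.5 mm and 10.7 degrees, less where a joint would pass 70% of its speed; a pose out of reach is approached as far as the arm can. A call with a number of a shift or a turn outside -1 to 1 is refused whole. A call with a gripper value outside its range is refused whole. The fingers move at their own pace and stop on an object; "squeeze" is the grip in N (left out, the last holds). Time passes only in rows, so rows that repeat a pose let the fingers close. It gives the time, the measured TCP pose, the force, the opening and the grip force at its end, in the units of the state.
- env.state(): the state, without advancing time (a new reading comes with each control period).
- eyes.grab_frame(name): name is "side" or "top" or "wrist"; returns a dict with "pixels" (480x640x3 uint8, red, green, blue), "depth" (480x640 float32, mm along the optical axis (not along the pixel's ray), 0 where there is no reading), "fx", "fy", "cx", "cy" (pixels), "R" (3x3) and "t" (3): a world point X has camera coordinates R X + t; the wrist camera has in their place "T_tool_cam" (4x4, takes a point from camera to tool coordinates, whose origin is the TCP and whose axes are the flange's). Camera axes: x right, y down, z forward; pixel columns grow to the right and rows downward; lengths in mm; the calibration is good to about 2 mm. A picture is of the moment at which its call begins: read the wrist's pose just before it.
- env.job_done(): hands the job in; it is judged then, once.
The state is a dict: "time_s": time; "qpos": joint angles; "qvel": joint speeds; "effort": joint torques, N m; "ee_pos": TCP position; "ee_rot": TCP orientation; "force": force on the tool from outside, world axes, zero at the start; "torque": the same for the moment, N m; "gripper_width": finger opening in mm; "gripper_force": force on a finger pad.
Only numpy, scipy, OpenCV 4.12 (cv2) and the standard library are available. Lean on these libraries where they do the work, as an engineer would, in place of code of your own. Each camera call takes 0.05 s, during which the arm holds its last target. There are 200 camera calls.

## Working session

There is one attempt and no reset: what is moved stays moved. The work goes in short steps, Python scripts to look and compute and a tool call to move; the robot and the scene stay as the last step left them, time stands still between calls to the robot, and variables do not carry over. Pictures are saved under pics/ and viewed, at most 10 in all, crops included, and the job is handed in when it is done.

Besides the shell and the picture viewer there is one more tool, called after "Request:" by a JSON object that holds its "name" and its "arguments", one argument or row to a line. send_rows: Moves the arm, as the interface text tells. Its arguments: {"type":"object","properties":{"motion":{"type":"array"},"squeeze":{"type":"number"}},"required":["motion"]}

```bash
mkdir -p pics
cat > h.py <<'E'
import numpy as np, cv2
from workcell import env, eyes
from scipy.spatial.transform import Rotation as Ro
def grab(n):
    s=env.state(); f=eyes.grab_frame(n)
    if n=="wrist":
        T=np.eye(4); T[:3,:3]=Ro.from_euler('xyz',s['ee_rot'],degrees=True).as_matrix(); T[:3,3]=s['ee_pos']
        W=T@np.array(f['T_tool_cam']); f['R']=W[:3,:3].T; f['t']=-W[:3,:3].T@W[:3,3]
    f['R']=np.array(f['R']);f['t']=np.array(f['t'])
    return f
def cloud(f):
    v,u=np.mgrid[:480,:640]; z=f['depth']
    c=np.stack([(u-f['cx'])/f['fx']*z,(v-f['cy'])/f['fy']*z,z],-1)
    return (c-f['t'])@f['R']
def save(f,n): cv2.imwrite('pics/'+n,f['pixels'][...,::-1])
def onz(f,u,v,z):
    d=f['R'].T@np.array([(u-f['cx'])/f['fx'],(v-f['cy'])/f['fy'],1]); o=-f['R'].T@f['t']
    return o+d*(z-o[2])/d[2]
E
python3 - <<'E'
from h import *
for n in("top","side"):
    f=grab(n); save(f,n+"0.png"); np.savez('/tmp/'+n,**f); print(n,-f['R'].T@f['t'],f['R'].round(2).tolist(),f['fx'])
print(env.state(),env.grip_depth)
E
```

```text
top [ 380.20886094   50.11638866 1052.11423151] [[0.02, -1.0, 0.0], [-0.98, -0.02, -0.18], [0.18, 0.0, -0.98]] 441.6371319727017
side [ 115.29005511 1479.33168724  941.94485597] [[-0.96, -0.28, -0.02], [-0.12, 0.48, -0.87], [0.25, -0.83, -0.49]] 609.3136127161076
{'time_s': 0.1, 'qpos': array([ 6.49165400e+01,  1.83487130e+01,  8.97005695e+01,  1.30095577e-03,
        7.20441976e+01, -1.14451416e+00]), 'qvel': array([-0.05505795, -0.1605495 , -0.09512997,  0.06351707, -0.07615922,
        0.00435899]), 'effort': array([ 2.07263925e-03, -4.13332164e+01, -2.32510328e+01,  7.28254742e-02,
        4.22301551e-02, -4.97840097e-05]), 'ee_pos': array([233.09749045, 525.12774703, 213.18917632]), 'ee_rot': array([-1.79906563e+02, -3.10387896e-03,  1.56060650e+02]), 'force': array([-0.24642885,  0.36431603,  0.23908451]), 'torque': array([-0.00363786,  0.02705909, -0.00765284]), 'gripper_force': 0.0, 'gripper_width': 91.14746224029712} 18.8
```

View pics/top0.png

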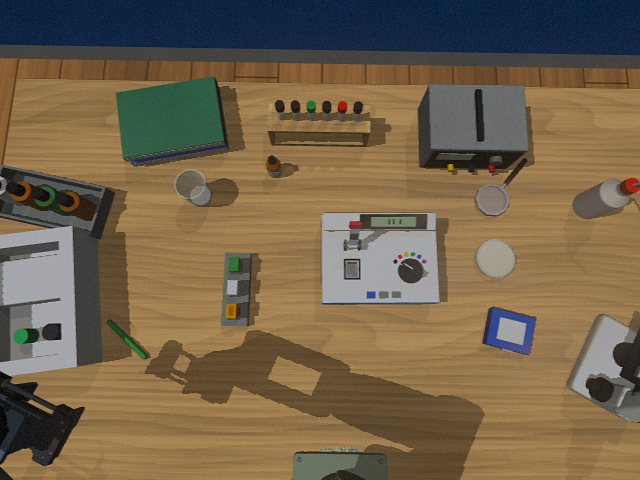

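View pics/side0.png

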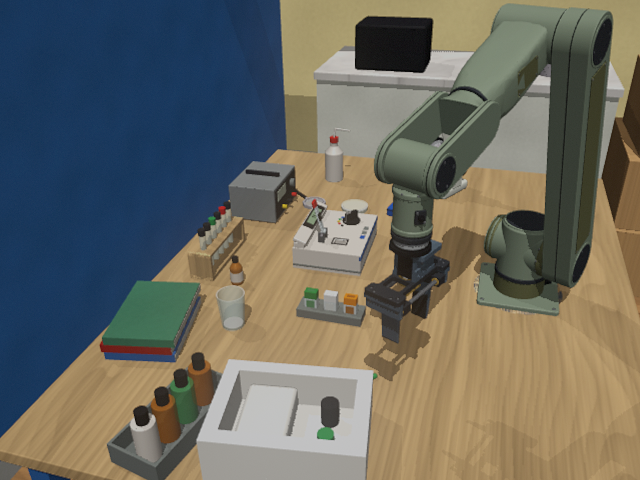

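The top view shows the amber head at about (232,311), the well at (352,269), the knob at (411,270) and the raised lever and tab at about (354,233). The side view confirms the layout. Next I measure positions from depth.

Run:
```python
from h import *
from scipy import ndimage
for n in("top","side"):
    f=dict(np.load(f'/tmp/{n}.npz')); c=cloud(f); p=f['pixels'].astype(int); r,g,b=p[...,0],p[...,1],p[...,2]
    box=(c[...,0]>300)&(c[...,0]<720)&(c[...,1]>-250)&(c[...,1]<380)
    for nm,m in (("amber",(r>150)&(g<170)&(g>80)&(b<60)&(abs(c[...,2]-68)<6)&(c[...,1]>150)),("green",(g>100)&(r<80)&(b<100)&(abs(c[...,2]-68)<6)&(c[...,1]>150)),
      ("red",(r>150)&(g<60)&(b<60)&(c[...,2]>100)&(c[...,1]<150)),("knob",(p.max(-1)<60)&(abs(c[...,2]-100)<7)&(c[...,0]<600)&(c[...,1]<0)),
      ("deck",abs(c[...,2]-66)<2.5),("well",(c[...,2]<60)&(c[...,1]<60)&(c[...,1]>0)&(c[...,0]>450)&(c[...,0]<560))):
        m=m&box; l,k=ndimage.label(m)
        if k==0: print(n,nm,'none'); continue
        s=ndimage.sum(m,l,range(1,k+1)); m=l==1+np.argmax(s); q=c[m]
        rect=cv2.minAreaRect(q[:,:2].astype(np.float32))
        print(n,nm,len(q),np.median(q,0).round(1),'z',np.percentile(q[:,2],[5,95]).round(1),rect)
```

```text
top amber 91 [407.3 247.2  68.2] z [65.9 71. ] ((406.42962646484375, 245.8804473876953), (28.507659912109375, 20.581737518310547), 0.672751247882843)
top green 128 [511.5 245.8  68.3] z [65.3 70.4] ((510.9193115234375, 245.93516540527344), (20.62488555908203, 30.313968658447266), 89.11105346679688)
top red 32 [580.4 -18.1 190. ] z [188.  192.2] ((580.3934326171875, -18.03693199157715), (5.122979640960693, 20.152381896972656), 1.3956236839294434)
top knob 19 [ 512.4 -143.3   99.6] z [ 97.3 101.7] ((512.1754150390625, -144.00692749023438), (20.649126052856445, 4.51406192779541), 54.54342269897461)
top deck 6294 [509.5 -82.   66.1] z [64.  68.1] ((528.7471313476562, -83.63484191894531), (200.55361938476562, 260.08245849609375), 0.9345725178718567)
top well 251 [500.4  53.3  -0. ] z [-2.6  3.1] ((504.50299072265625, 53.97829055786133), (108.55529022216797, 11.985617637634277), 0.9568041563034058)
side amber 74 [406.1 251.6  67. ] z [62.7 70.6] ((406.32794189453125, 250.08572387695312), (32.27969741821289, 22.521257400512695), 4.161203861236572)
side green 57 [511.  249.8  67.3] z [63.  70.2] ((511.0401306152344, 249.8326416015625), (29.998546600341797, 24.49456214904785), 4.97018575668335)
side red 7 [580.1  -6.2 189. ] z [186.4 189.6] ((579.9396362304688, -11.796035766601562), (14.885937690734863, 2.766373634338379), 86.26051330566406)
side knob 27 [ 497.2 -143.4   96.6] z [ 93.3 100.5] ((497.05078125, -142.870849609375), (44.67152404785156, 14.491403579711914), 67.11793518066406)
side deck 1402 [512.  -56.8  65.9] z [63.8 68. ] ((516.3186645507812, -80.77618408203125), (176.77232360839844, 269.8876037597656), 0.17646758258342743)
side well 747 [504.3  47.5  26.6] z [-1.9 56.5] ((504.96405029296875, 47.14201354980469), (24.265567779541016, 109.9477767944336), 89.69434356689453)
```

Request:
{"name": "send_rows", "arguments": {
  "motion": [
    [0.06,-0.09,0,0,0,0.08,1],
    [0.12,-0.19,0,0,0,0.16,1],
    [0.18,-0.28,0,0,0,0.24,1],
    [0.24,-0.38,0,0,0,0.32,1],
    [0.3,-0.47,0,0,0,0.4,1],
    [0.346,-0.554,-0.02,0,0,0.4,1],
    [0.346,-0.554,-0.02,0,0,0.4,1],
    [0.346,-0.554,-0.02,0,0,0.4,1]
  ]
}}

```text
time_s: 1.1
ee_pos: [406.1, 248.8, 203.9]
ee_rot: [180.0, -0.0, -180.0]
force: [0.1, 0.3, -0.2]
gripper_width: 91.3
gripper_force: 0.0
```

Run:
```python
from h import *
f=grab("wrist"); save(f,"w1.png"); np.savez('/tmp/w1',**f); print(f['T_tool_cam'],f['fx'],env.state()['ee_pos'],env.state()['ee_rot'])
c=cloud(f); p=f['pixels'].astype(int); r,g,b=p[...,0],p[...,1],p[...,2]
for zc in (60,100):
  for nm,m in (("amber",(r>130)&(g<170)&(g>60)&(b<60)&(abs(c[...,2]-68)<4)),):
    q=c[m]; print(nm,len(q),np.median(q,0),q[:,2].mean(), cv2.minAreaRect(q[:,:2].astype(np.float32)) if len(q) else 0)
m=abs(c[...,2]-24)<2.5; m&=abs(c[...,1]-248)<45
q=c[m]; print(len(q),cv2.minAreaRect(q[:,:2].astype(np.float32)))
```

```text
[[ 2.67583243e-04 -9.56161939e-01 -2.92838310e-01  8.50017120e+01]
 [ 9.99999199e-01  6.18120397e-04 -1.10450087e-03 -4.60851221e-01]
 [ 1.23709103e-03 -2.92837780e-01  9.56161338e-01 -1.71364517e+02]
 [ 0.00000000e+00  0.00000000e+00  0.00000000e+00  1.00000000e+00]] 430.6023562201631 [405.98977795 249.26884844 203.98630763] [ 1.79970055e+02 -1.54816840e-02 -1.79904078e+02]
amber 1175 [405.64107017 245.09649596  68.46166637] 68.46203284485972 ((406.171630859375, 244.8311004638672), (31.62975311279297, 21.26974868774414), 0.4526580274105072)
amber 1175 [405.64107017 245.09649596  68.46166637] 68.46203284485972 ((406.171630859375, 244.8311004638672), (31.62975311279297, 21.26974868774414), 0.4526580274105072)
8001 ((456.90032958984375, 244.6601104736328), (60.206504821777344, 168.17184448242188), 89.86856842041016)
```

View pics/w1.png

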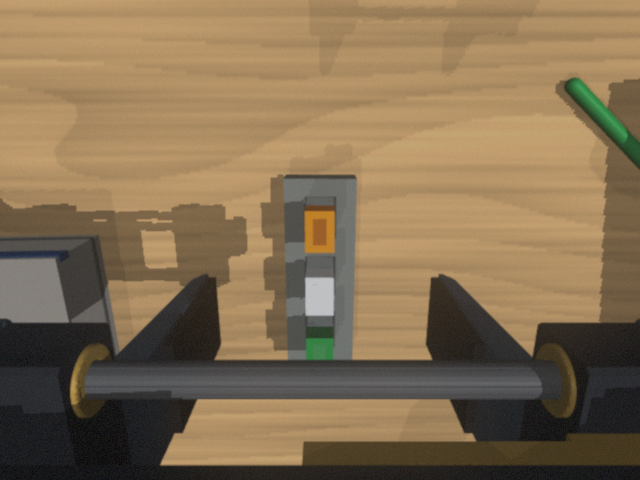

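The wrist view has the amber head at (320,230), in the rack's near pocket, with the rack square to the world axes. I descend and grip.

Request:
{"name": "send_rows", "arguments": {
  "motion": [
    [0,-0.0066,-0.08,0,0,0,1],
    [0,-0.0066,-0.18,0,0,0,0.3],
    [0,-0.0066,-0.26,0,0,0,-0.2],
    [0,-0.0066,-0.302,0,0,0,-0.2],
    [0,-0.0066,-0.302,0,0,0,-0.2],
    [0,-0.0066,-0.302,0,0,0,-1],
    [0,-0.0066,-0.302,0,0,0,-1],
    [0,-0.0066,-0.302,0,0,0,-1],
    [0,-0.0066,-0.302,0,0,0,-1]
  ],
  "squeeze": 20
}}

```text
time_s: 2.28
ee_pos: [406.8, 245.5, 53.7]
ee_rot: [179.9, 0.1, -180.0]
force: [-1.1, 0.1, 2.8]
gripper_width: 21.8
gripper_force: 20.0
```

Request:
{"name": "send_rows", "arguments": {
  "motion": [
    [0,0,0.03,0,0,0,-1],
    [0,0,0.1,0,0,0,-1],
    [0,0,0.2,0,0,0,-1],
    [0,0,0.3,0,0,0,-1],
    [0.04,-0.06,0.32,0,0,0,-1],
    [0.08,-0.14,0.32,0,0,0,-1],
    [0.12,-0.22,0.32,0,0,0,-1],
    [0.16,-0.28,0.32,0,0,0,-1],
    [0.19,-0.3,0.32,0,0,0,-1],
    [0.19,-0.3,0.32,0,0,0,-1],
    [0.19,-0.3,0.32,0,0,0,-1],
    [0.19,-0.3,0.32,0,0,0,-1]
  ]
}}

```text
time_s: 3.78
ee_pos: [500.7, 96.2, 213.0]
ee_rot: [180.0, -0.0, -179.9]
force: [0.1, 0.8, -0.1]
gripper_width: 22.0
gripper_force: 20.0
```

Run:
```python
from h import *
f=dict(np.load('/tmp/top.npz')); print(onz(f,352,269,66),onz(f,411,271,100))
f=grab("wrist"); save(f,"w2.png"); np.savez('/tmp/w2',**f); print(env.state()['ee_pos'],env.state()['ee_rot'])
```

```text
[503.16230634 -21.40099565  66.        ] [ 496.78244792 -146.83064928  100.        ]
[500.72789172  96.08224109 213.02141148] [ 1.79985692e+02 -1.42234923e-02 -1.79860052e+02]
```

View pics/w2.png

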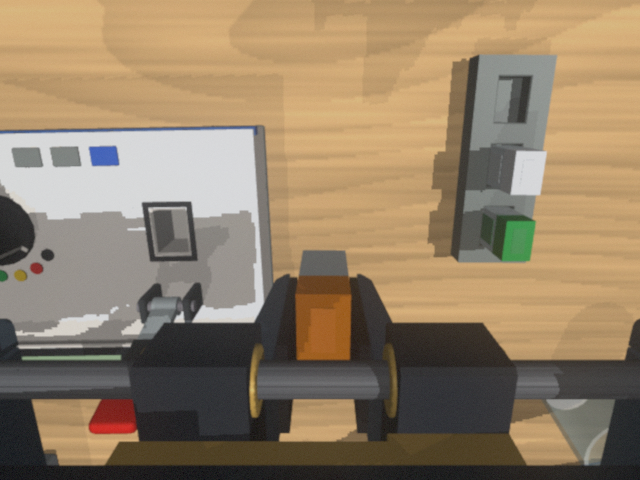

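The well's black collar is at about (143–197, 202–261), the hinge cheeks at (170,302), the red tab at (112,415) and the held block at (325,300). I fit the well next.

```bash
cat > well.py <<'E'
from h import *
def well(f,u0,u1,v0,v1,z=None):
    p=f['pixels'].astype(int); c=cloud(f); v,u=np.mgrid[:480,:640]; w=(u>u0)&(u<u1)&(v>v0)&(v<v1)
    m=w&(p.max(-1)<60); m=cv2.morphologyEx(m.astype(np.uint8),cv2.MORPH_OPEN,np.ones((2,2)))>0
    zt=np.median(c[m][:,2]); zd=np.median(c[w&(p.min(-1)>90)][:,2])
    pts=np.array([onz(f,a,b,zt)[:2] for b,a in np.argwhere(m)],np.float32)
    print('collar z',zt,'deck',zd,'outer',cv2.minAreaRect(pts))
    cn,h=cv2.findContours(m.astype(np.uint8),cv2.RETR_CCOMP,cv2.CHAIN_APPROX_NONE)
    for k,hh in zip(cn,h[0]):
        if hh[3]>=0 and len(k)>60: print('inner',cv2.minAreaRect(np.array([onz(f,*q[0],zt)[:2] for q in k],np.float32)))
E
python3 - <<'E'
from well import *
f=dict(np.load('/tmp/w2.npz')); well(f,130,210,190,272)
c=cloud(f); v,u=np.mgrid[:480,:640]; p=f['pixels'].astype(int)
m=(p[...,0]>130)&(p[...,1]<190)&(p[...,2]<70)&(u>290)&(u<360)&(v>270)&(v<360); q=c[m]; print('head face',np.percentile(q,[5,50,95],axis=0))
m=(u>304)&(u<345)&(v>255)&(v<272); print('foot face',np.percentile(c[m],[5,50,95],axis=0).round(1).tolist())
m=(p[...,0]>130)&(p[...,1]<50)&(v>390)&(u<150); print('tab',np.percentile(c[m],[5,50,95],axis=0).round(1).tolist())
m=(abs(c[...,2]-66)<3)&(c[...,1]<50); q=c[m]; r=cv2.minAreaRect(q[:,:2].astype(np.float32)); print('deck',r,q[:,0].min(),np.percentile(q[:,1],99.9))
ed=c[m&(u>30)&(u<255)]; xs=[(y,ed[abs(ed[:,1]-y)<3,0].min()) for y in range(-120,30,15)]; print(np.polyfit(*np.array(xs).T,1))
E
```

```text
collar z 67.46064369468333 deck 66.34599929181365 outer ((517.1932983398438, -20.577669143676758), (21.085905075073242, 35.517662048339844), 0.17408102750778198)
head face [[486.04349277  85.94938198 226.86395851]
 [498.61899169  95.53531398 227.81296083]
 [512.25123723 105.19209658 228.86027785]]
foot face [[484.0, 87.7, 182.8], [484.3, 95.9, 193.1], [484.7, 104.6, 202.8]]
tab [[576.4, -29.3, 187.0], [578.6, -19.7, 190.1], [583.0, -8.1, 191.4]]
deck ((512.4015502929688, -60.679039001464844), (168.64215087890625, 216.02011108398438), 1.1928482055664062) 426.0152896537599 46.50360939423382
[-1.06234454e-01  4.24958040e+02]
```

Run:
```python
from h import *
f=dict(np.load('/tmp/w2.npz')); g=f['pixels'].astype(int).mean(-1).astype(int)
for v in (212,230,248): print(v,list(g[v,138:204]))
for u in (160,180): print(u,list(g[196:268,u]))
c=cloud(f)
# front edge of deck line from color: white->blue edge, via depth
pts=[]
for u in range(20,250,6):
    z=c[:,u,2]; k=np.where((abs(z-66)<2.5))[0]; k=k[(k>110)&(k<160)]
    if len(k): pts.append(onz(f,u,k.min(),66)[:2])
pts=np.array(pts); a=np.polyfit(pts[:,1],pts[:,0],1); print(a,np.degrees(np.arctan(-a[0])),(pts[:,0]-np.polyval(a,pts[:,1])).std())
```

```text
212 [np.int64(216), np.int64(216), np.int64(216), np.int64(212), np.int64(183), np.int64(118), np.int64(74), np.int64(71), np.int64(68), np.int64(69), np.int64(100), np.int64(145), np.int64(166), np.int64(160), np.int64(135), np.int64(98), np.int64(84), np.int64(81), np.int64(83), np.int64(81), np.int64(80), np.int64(84), np.int64(83), np.int64(80), np.int64(83), np.int64(82), np.int64(82), np.int64(84), np.int64(81), np.int64(78), np.int64(80), np.int64(80), np.int64(86), np.int64(112), np.int64(130), np.int64(132), np.int64(134), np.int64(132), np.int64(134), np.int64(134), np.int64(135), np.int64(132), np.int64(133), np.int64(134), np.int64(134), np.int64(135), np.int64(134), np.int64(133), np.int64(116), np.int64(84), np.int64(69), np.int64(70), np.int64(71), np.int64(81), np.int64(152), np.int64(203), np.int64(214), np.int64(218), np.int64(215), np.int64(215), np.int64(215), np.int64(216), np.int64(217), np.int64(214), np.int64(214), np.int64(216)]
230 [np.int64(183), np.int64(182), np.int64(181), np.int64(183), np.int64(183), np.int64(182), np.int64(178), np.int64(146), np.int6
[... 3258 characters left out ...]
 np.int64(132), np.int64(133), np.int64(132), np.int64(131), np.int64(131), np.int64(130), np.int64(132), np.int64(129), np.int64(131), np.int64(131), np.int64(131), np.int64(133), np.int64(126), np.int64(118), np.int64(102), np.int64(97), np.int64(95), np.int64(98), np.int64(95), np.int64(96), np.int64(98), np.int64(98), np.int64(97), np.int64(96), np.int64(94), np.int64(96), np.int64(99), np.int64(116), np.int64(130), np.int64(137), np.int64(115), np.int64(79), np.int64(53), np.int64(50), np.int64(53), np.int64(66), np.int64(107), np.int64(128), np.int64(128), np.int64(126), np.int64(128), np.int64(130), np.int64(128)]
[-1.83415032e-02  4.28458236e+02] 1.0507729010829239 0.5766726814376927
```

Run:
```python
from h import *
f=dict(np.load('/tmp/w2.npz'))
for z in (66.5,67.5):
  P=[onz(f,u,v,z)[:2] for u,v in ((142.7,212),(145.7,230),(148,248),(191.8,212),(194,230),(195.8,248),(160,201.6),(180,201.3),(160,260.8),(180,260.4))]
  print(z,np.round(P,1).tolist())
  # inner edges
  P=[onz(f,u,v,z)[:2] for u,v in ((148,212),(150.6,230),(152.8,248),(187,212),(189,230),(191,248),(160,206.5),(180,206),(160,256.4),(180,255.8))]
  print(np.round(P,1).tolist())
```

```text
66.5 [[488.9, -40.9], [503.0, -40.3], [517.5, -40.2], [488.8, -3.8], [502.9, -3.3], [517.3, -3.1], [480.9, -26.9], [480.6, -11.9], [527.9, -32.0], [527.6, -16.3]]
[[488.9, -36.9], [503.0, -36.5], [517.5, -36.5], [488.8, -7.4], [502.9, -7.1], [517.4, -6.9], [484.6, -27.3], [484.2, -12.2], [524.3, -31.6], [523.8, -16.0]]
67.5 [[488.7, -40.5], [502.7, -39.8], [517.1, -39.8], [488.6, -3.5], [502.6, -3.0], [517.0, -2.8], [480.7, -26.6], [480.4, -11.6], [527.6, -31.6], [527.2, -16.0]]
[[488.7, -36.5], [502.7, -36.1], [517.1, -36.1], [488.6, -7.1], [502.6, -6.8], [517.0, -6.5], [484.4, -27.0], [484.0, -11.9], [524.0, -31.2], [523.4, -15.6]]
```

Request:
{"name": "send_rows", "arguments": {
  "motion": [
    [0.002,-0.06,0,0,0,0.006,-1],
    [0.004,-0.13,0,0,0,0.012,-1],
    [0.0078,-0.2,0,0,0,0.0175,-1],
    [0.0078,-0.235,0,0,0,0.0175,-1],
    [0.0078,-0.235,-0.06,0,0,0.0175,-1],
    [0.0078,-0.235,-0.14,0,0,0.0175,-1],
    [0.0078,-0.235,-0.18,0,0,0.0175,-1],
    [0.0078,-0.235,-0.18,0,0,0.0175,-1],
    [0.0078,-0.235,-0.18,0,0,0.0175,-1]
  ]
}}

```text
time_s: 4.95
ee_pos: [506.0, -21.9, 123.9]
ee_rot: [180.0, 0.1, -178.9]
force: [0.4, 1.1, -0.3]
gripper_width: 21.9
gripper_force: 20.0
```

Run:
```python
from h import *
f=grab("wrist"); np.savez('/tmp/w3',**f); print(env.state()['ee_pos'],env.state()['ee_rot'])
cv2.imwrite('pics/w3.png',cv2.resize(f['pixels'][130:370,180:480,::-1],None,fx=2,fy=2))
```

```text
[506.15181596 -21.98252896 124.19471542] [ 1.79998078e+02  1.41024856e-01 -1.78869596e+02]
```

View pics/w3.png

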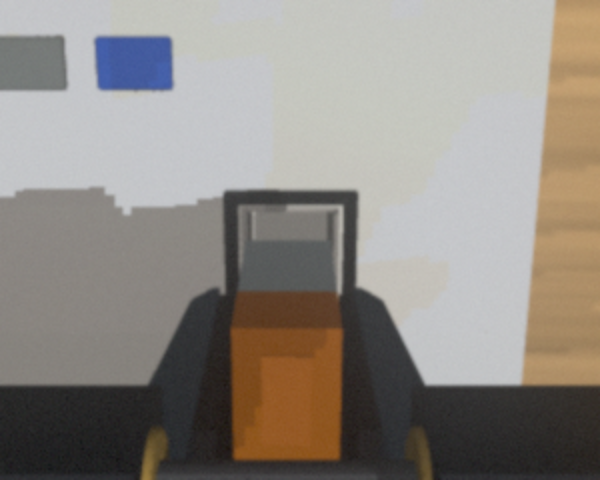

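The collar spans columns 223–357 in the crop, with its front edge at row 191. The block's lower end spans columns 250–330, so it is centred across y. I check x numerically.

Run:
```python
from h import *
f=dict(np.load('/tmp/w3.npz')); c=cloud(f); g=f['pixels'].astype(int).mean(-1)
for v in range(220,300,3): print(v,g[v,[318,325,332]].round().astype(int),c[v,[318,325,332]].round(1).tolist())
for v in (252,256,264,270): print(v,g[v,288:362].astype(int).tolist())
print('outer front',onz(f,325,225.5,67.5),'L',onz(f,180+223/2,240,67.5),'R',onz(f,180+357/2,240,67.5))
```

```text
220 [191 196 194] [[478.0, -25.8, 66.8], [478.1, -22.0, 65.9], [478.0, -18.2, 66.3]]
223 [190 190 189] [[479.8, -25.8, 66.5], [479.9, -22.0, 65.6], [479.2, -18.2, 68.3]]
226 [62 70 71] [[481.4, -25.8, 66.8], [481.2, -21.9, 67.2], [481.2, -18.1, 67.1]]
229 [59 64 64] [[483.2, -25.8, 66.6], [483.1, -21.9, 66.6], [482.8, -18.1, 67.3]]
232 [ 85 124 125] [[484.9, -25.7, 66.4], [484.7, -21.9, 67.0], [484.8, -18.0, 66.2]]
235 [103 142 141] [[498.0, -26.0, 27.0], [498.0, -21.4, 26.6], [498.4, -16.9, 24.9]]
238 [120 122 120] [[500.3, -26.0, 26.0], [500.1, -21.4, 26.5], [500.0, -16.9, 26.6]]
241 [119 119 121] [[502.5, -25.9, 25.5], [502.0, -21.4, 26.9], [502.1, -16.8, 26.3]]
244 [120 120 122] [[504.7, -25.9, 25.2], [504.4, -21.3, 25.7], [504.4, -16.7, 25.6]]
247 [120 120 119] [[506.4, -25.9, 26.4], [506.0, -21.3, 27.3], [505.9, -16.7, 27.2]]
250 [101  99 101] [[489.8, -25.4, 83.5], [489.5, -21.8, 84.1], [489.4, -18.2, 84.4]]
253 [89 88 91] [[489.4, -25.4, 89.5], [490.1, -21.8, 87.3], [489.2, -18.3, 89.6]]
256 [92 89 88] [[489.6, -25.3, 93.6], [489.6, -21.9, 93.3], [489.7, -18.4, 93.0]]
259 [90
[... 1883 characters left out ...]
6, 89, 89, 87, 85, 91, 89, 89, 91, 88, 88, 88, 89, 87, 88, 86, 88, 89, 89, 89, 88, 87, 89, 91, 91, 92, 89, 91, 89, 88, 92, 91, 90, 90, 88, 92, 89, 90, 90, 90, 92, 92, 90, 91, 100, 117, 138, 163, 152, 96, 60, 57, 57, 57, 61, 85, 149, 185, 188, 190]
270 [134, 133, 132, 130, 103, 58, 53, 48, 49, 46, 49, 66, 85, 90, 87, 91, 84, 91, 89, 89, 88, 87, 86, 87, 89, 87, 88, 88, 88, 88, 89, 89, 89, 88, 87, 87, 88, 90, 90, 91, 90, 90, 89, 89, 88, 90, 90, 88, 88, 90, 88, 88, 91, 90, 88, 91, 90, 90, 90, 106, 133, 166, 153, 97, 62, 58, 58, 55, 60, 89, 150, 187, 190, 191]
outer front [480.85224366 -21.95565608  67.5       ] L [489.5018101  -40.26956299  67.5       ] R [488.74558752  -3.28908385  67.5       ]
```

Request:
{"name": "send_rows", "arguments": {
  "motion": [
    [-0.003,0.0006,0,0,0,0,-1],
    [-0.003,0.0006,0,0,0,0,-1],
    [-0.003,0.0006,-0.02,0,0,0,-1],
    [-0.003,0.0006,-0.03,0,0,0,-1],
    [-0.003,0.0006,-0.04,0,0,0,-1],
    [-0.003,0.0006,-0.04,0,0,0,-1]
  ]
}}

```text
time_s: 5.75
ee_pos: [503.5, -22.0, 102.4]
ee_rot: [180.0, -0.1, -178.9]
force: [-0.9, 0.0, -0.7]
gripper_width: 21.8
gripper_force: 20.0
```

Request:
{"name": "send_rows", "arguments": {
  "motion": [
    [0.001,0,0,0,0,0,-1],
    [0.001,0,0,0,0,0,-1],
    [0.001,0,0,0,0,0,-1]
  ]
}}

```text
time_s: 6.12
ee_pos: [504.2, -21.9, 103.1]
ee_rot: [180.0, 0.0, -178.9]
force: [-0.9, 0.8, -1.3]
gripper_width: 21.7
gripper_force: 20.0
```

Run:
```python
from h import *
f=grab("wrist"); np.savez('/tmp/w4',**f); print(env.state()['ee_pos'],env.state()['ee_rot'],env.state()['force'])
c=cloud(f); g=f['pixels'].astype(int).mean(-1)
for v in range(222,262,2): print(v,g[v,[318,325,332]].round().astype(int),c[v,[318,325,332]].round(1).tolist())
for v in (252,264): print(v,g[v,288:362].astype(int).tolist())
```

```text
[504.24438471 -21.94992654 103.09446903] [ 1.79995188e+02  1.17124530e-02 -1.78891397e+02] [ 0.90794112 -0.30675058 -1.87543586]
222 [189 193 191] [[471.8, -25.7, 67.5], [471.9, -22.2, 67.0], [472.0, -18.8, 66.4]]
224 [189 190 190] [[473.5, -25.7, 65.2], [472.9, -22.2, 67.0], [473.1, -18.7, 66.1]]
226 [188 190 190] [[474.0, -25.7, 67.1], [419.2, -24.0, 274.5], [473.9, -18.7, 66.8]]
228 [190 189 189] [[475.1, -25.7, 66.9], [475.0, -22.2, 66.9], [475.1, -18.7, 66.4]]
230 [189 190 187] [[476.3, -25.7, 66.3], [476.3, -22.1, 65.8], [476.3, -18.6, 65.8]]
232 [190 188 191] [[477.4, -25.6, 65.9], [477.1, -22.1, 66.9], [477.1, -18.6, 66.6]]
234 [157 156 154] [[478.1, -25.6, 67.2], [478.4, -22.1, 66.0], [478.1, -18.6, 66.9]]
236 [121 120 120] [[479.2, -25.6, 67.1], [479.2, -22.1, 66.6], [479.3, -18.6, 66.2]]
238 [104 105 106] [[480.5, -25.6, 66.0], [480.5, -22.1, 65.8], [480.3, -18.5, 66.4]]
240 [60 62 59] [[481.4, -25.6, 66.6], [481.2, -22.0, 67.1], [481.3, -18.5, 66.5]]
242 [56 54 59] [[482.2, -25.5, 67.4], [482.3, -22.0, 66.8], [481.9, -18.5, 68.0]]
244 [56 57 55] [[483.6, -25.5, 66.3], [48
[... 622 characters left out ...]
[89 91 89] [[487.5, -25.3, 79.5], [487.8, -21.9, 78.7], [487.8, -18.6, 78.5]]
252 [112, 80, 57, 57, 53, 55, 56, 60, 80, 111, 125, 111, 102, 96, 88, 90, 88, 92, 91, 89, 89, 90, 94, 91, 89, 91, 90, 92, 92, 90, 94, 90, 92, 92, 91, 89, 89, 91, 91, 92, 93, 89, 92, 91, 93, 93, 93, 91, 92, 91, 91, 93, 95, 92, 90, 90, 91, 90, 81, 78, 89, 112, 126, 144, 171, 152, 100, 66, 59, 56, 58, 61, 63, 86]
264 [117, 85, 57, 53, 54, 48, 48, 51, 64, 104, 125, 116, 97, 91, 89, 92, 88, 90, 87, 89, 90, 86, 89, 87, 88, 91, 88, 89, 89, 88, 87, 90, 89, 90, 87, 88, 90, 81, 88, 88, 89, 88, 89, 91, 90, 88, 89, 89, 90, 91, 92, 90, 90, 86, 89, 94, 90, 89, 88, 85, 93, 115, 132, 151, 171, 144, 82, 63, 59, 58, 61, 56, 68, 122]
```

Request:
{"name": "send_rows", "arguments": {
  "motion": [
    [0.0008,0.001,0,0,0,0,-1],
    [0.0008,0.001,-0.01,0,0,0,-1],
    [0.0008,0.001,-0.02,0,0,0,-1],
    [0.0008,0.001,-0.035,0,0,0,-1],
    [0.0008,0.001,-0.05,0,0,0,-1],
    [0.0008,0.001,-0.06,0,0,0,-1],
    [0.0008,0.001,-0.06,0,0,0,-1]
  ]
}}

```text
time_s: 7.05
ee_pos: [504.3, -21.4, 72.5]
ee_rot: [180.0, -0.1, -178.9]
force: [0.2, -0.1, -0.7]
gripper_width: 21.9
gripper_force: 20.0
```

Request:
{"name": "send_rows", "arguments": {
  "motion": [
    [0,0,-0.003,0,0,0,-1],
    [0,0,-0.005,0,0,0,-1],
    [0,0,-0.005,0,0,0,-1]
  ]
}}

```text
time_s: 7.42
ee_pos: [504.9, -21.5, 71.7]
ee_rot: [-180.0, 0.1, -178.9]
force: [-1.3, 1.2, 6.7]
gripper_width: 22.0
gripper_force: 20.0
```

Block seated (6.7 N of contact at the expected height). I release, rise over the lever and go behind it.

Request:
{"name": "send_rows", "arguments": {
  "motion": [
    [0,0,0,0,0,0,-0.1],
    [0,0,0,0,0,0,-0.1],
    [0,0,0,0,0,0,-0.1],
    [0,0,0.03,0,0,0,-0.1],
    [0,0,0.1,0,0,0,-0.1],
    [0,0,0.2,0,0,0,-0.1],
    [0,0.002,0.31,0,0,0,-1],
    [0.06,0.002,0.32,0,0,0,-1],
    [0.15,0.002,0.32,0,0,0,-1],
    [0.24,0.002,0.32,0,0,0,-1],
    [0.24,0.002,0.32,0,0,0,-1],
    [0.24,0.002,0.25,0,0,0,-1],
    [0.24,0.002,0.16,0,0,0,-1],
    [0.24,0.002,0.16,0,0,0,-1]
  ]
}}

```text
time_s: 9.18
ee_pos: [621.3, -20.3, 148.0]
ee_rot: [180.0, -0.5, -178.9]
force: [-0.1, -0.5, 0.1]
gripper_width: 0.4
gripper_force: 0.0
```

Run:
```python
from h import *
f=grab("side"); cv2.imwrite('pics/s2.png',cv2.resize(f['pixels'][160:300,250:430,::-1],None,fx=4,fy=4))
f=grab("wrist");np.savez('/tmp/w5',**f); c=cloud(f); p=f['pixels'].astype(int)
m=(p[...,0]>150)&(p[...,1]>60)&(p[...,1]<170)&(p[...,2]<60)&(abs(c[...,0]-504)<40)&(abs(c[...,1]+21)<40); print(m.sum(),np.median(c[m],0) if m.any() else 0)
```

```text
2928 [504.26181467 -21.89935644  86.70156251]
```

View pics/s2.png

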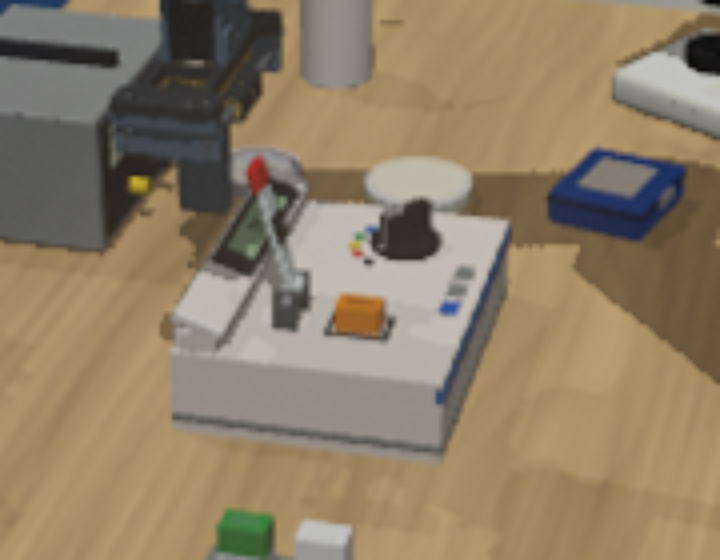

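The amber head at (360,312) sits on the deck inside its collar, top at 86.7 mm. The shut fingers at (205,175) are behind the red tab at (258,175). Now I push.

Request:
{"name": "send_rows", "arguments": {
  "motion": [
    [-0.04,0,0,0,0,0,-1],
    [-0.07,0,0,0,0,0,-1],
    [-0.1,0,0,0,0,0,-1],
    [-0.13,0,0,0,0,0,-1],
    [-0.16,0,0,0,0,0,-1],
    [-0.19,0,0,0,0,0,-1],
    [-0.21,0,0,0,0,0,-1],
    [-0.226,0,0,0,0,0,-1],
    [-0.24,0,-0.012,0,0,0,-1],
    [-0.257,0,-0.032,0,0,0,-1],
    [-0.257,0,-0.032,0,0,0,-1]
  ]
}}

```text
time_s: 10.65
ee_pos: [494.2, -20.4, 133.2]
ee_rot: [180.0, -0.2, -178.9]
force: [-0.5, -0.2, -0.4]
gripper_width: 0.9
gripper_force: 0.0
```

Request:
{"name": "send_rows", "arguments": {
  "motion": [
    [-0.008,0,-0.015,0,0,0,-1],
    [-0.015,0,-0.035,0,0,0,-1],
    [-0.02,0,-0.055,0,0,0,-1],
    [-0.022,0,-0.065,0,0,0,-1],
    [-0.022,0,-0.07,0,0,0,-1],
    [-0.022,0,-0.073,0,0,0,-1],
    [-0.022,0,-0.073,0,0,0,-1]
  ]
}}

```text
time_s: 11.52
ee_pos: [485.2, -20.4, 98.0]
ee_rot: [180.0, 0.0, -178.9]
force: [-0.3, -0.7, -0.4]
gripper_width: 0.5
gripper_force: 0.0
```

Run:
```python
from h import *
f=grab("side"); cv2.imwrite('pics/s3.png',cv2.resize(f['pixels'][160:300,250:430,::-1],None,fx=4,fy=4))
```

```text
(no output)
```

View pics/s3.png

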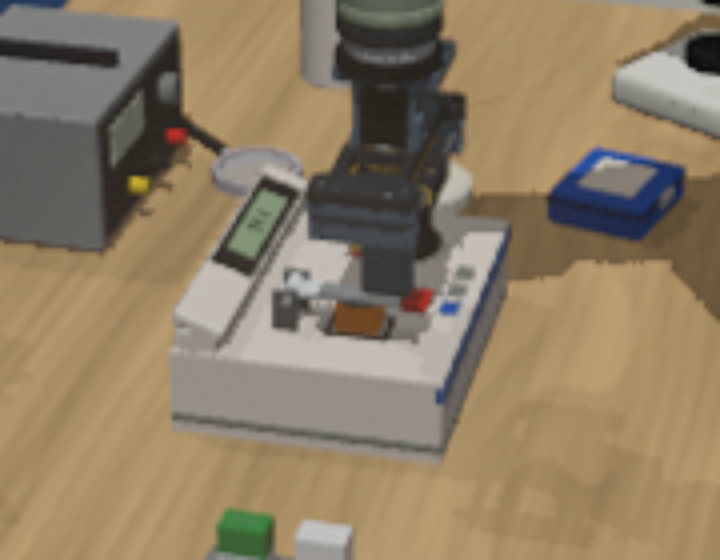

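The lever is nearly level over the head, with its tab at (418,298) under the fingers. I press it home until the force rises.

Request:
{"name": "send_rows", "arguments": {
  "motion": [
    [-0.01,0,-0.004,0,0,0,-1],
    [-0.01,0,-0.008,0,0,0,-1],
    [-0.01,0,-0.008,0,0,0,-1]
  ]
}}

```text
time_s: 11.95
ee_pos: [482.7, -20.5, 96.8]
ee_rot: [-180.0, 0.4, -178.9]
force: [0.1, 0.9, 14.2]
gripper_width: 0.5
gripper_force: 7.3
```

Request:
{"name": "send_rows", "arguments": {
  "motion": [
    [0,0,0.03,0,0,0,-1],
    [0,0,0.1,0,0,0,-1],
    [0,0,0.2,0,0,-0.1,-1],
    [0,-0.06,0.25,0,0,-0.25,-0.5],
    [0.01,-0.12,0.25,0,0,-0.42,-0.5],
    [0.02,-0.18,0.25,0,0,-0.58,-0.5],
    [0.035,-0.254,0.25,0,0,-0.74,-0.5],
    [0.035,-0.254,0.25,0,0,-0.9,-0.5],
    [0.035,-0.254,0.25,0,0,-1,-0.5],
    [0.035,-0.254,0.25,0,0,-1,-0.5]
  ]
}}

```text
time_s: 13.2
ee_pos: [497.2, -147.5, 218.8]
ee_rot: [-180.0, -0.0, 121.2]
force: [0.1, 0.3, -0.1]
gripper_width: 22.6
gripper_force: 0.0
```

Request:
{"name": "send_rows", "arguments": {
  "motion": [
    [0,0,0,0,0,-0.16,-0.5],
    [0,0,0,0,0,-0.32,-0.5],
    [0,0,0,0,0,-0.48,-0.5],
    [0,0,0,0,0,-0.64,-0.5],
    [0,0,0,0,0,-0.8,-0.5],
    [0,0,0,0,0,-0.96,-0.5],
    [0,0,0,0,0,-1,-0.5],
    [0,0,0,0,0,-1,-0.5],
    [0,0,0,0,0,-1,-0.5]
  ]
}}

```text
time_s: 14.32
ee_pos: [497.5, -147.4, 219.0]
ee_rot: [180.0, 0.0, 61.2]
force: [-0.4, -0.3, 0.1]
gripper_width: 22.7
gripper_force: 0.0
```

Run:
```python
from h import *
f=grab("wrist"); save(f,"w6.png"); np.savez('/tmp/w6',**f); print(env.state()['ee_pos'],env.state()['ee_rot'])
c=cloud(f); p=f['pixels'].astype(int)
for n,m in (("bar",(abs(c[...,2]-100)<4)&(p.max(-1)<110)&(np.hypot(c[...,0]-497,c[...,1]+147)<40)),("arm",(abs(c[...,2]-95)<5)&(c[...,0]>455)&(c[...,0]<560)&(abs(c[...,1]+21)<16))):
    q=c[m]; print(n,len(q), np.percentile(q[:,2],[5,50,95]).round(1) if len(q) else '', cv2.minAreaRect(q[:,:2].astype(np.float32)) if len(q) else '')
    if n=="arm" and len(q): print(np.polyfit(q[:,0],q[:,2],1),q[:,0].min(),q[:,0].max())
```

```text
[ 497.51156785 -147.35792459  218.95662147] [-1.79998894e+02  9.86475027e-04  6.11803166e+01]
bar 1084 [ 98.9 100.5 101.8] ((501.8376159667969, -151.10614013671875), (46.49198532104492, 14.07052230834961), 57.44935989379883)
arm 5816 [94.1 95.8 98.8] ((507.57379150390625, -20.80331802368164), (30.97670555114746, 105.25410461425781), 89.08689880371094)
[-7.46689100e-04  9.64412171e+01] 455.018341328061 559.9773151069602
```

View pics/w6.png

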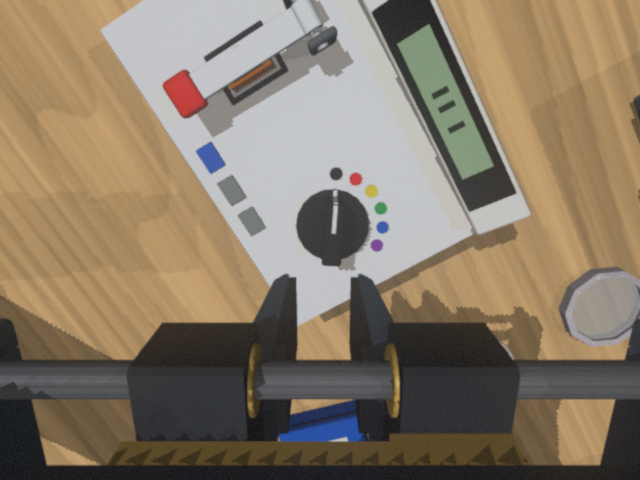

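The lever reads level (slope ≈ 0), so it is shut. The knob's bar centre is at (333,225), world (501.8, −151.1), at 57.4°, still at the black dot. I descend and grip it.

Request:
{"name": "send_rows", "arguments": {
  "motion": [
    [0.0086,-0.0074,-0.06,0,0,-0.067,-0.35],
    [0.0086,-0.0074,-0.14,0,0,-0.067,-0.35],
    [0.0086,-0.0074,-0.22,0,0,-0.067,-0.35],
    [0.0086,-0.0074,-0.26,0,0,-0.067,-0.35],
    [0.0086,-0.0074,-0.28,0,0,-0.067,-0.35],
    [0.0086,-0.0074,-0.28,0,0,-0.067,-0.35],
    [0.0086,-0.0074,-0.28,0,0,-0.067,-0.35]
  ]
}}

```text
time_s: 15.25
ee_pos: [502.7, -151.4, 80.0]
ee_rot: [179.9, -0.0, 57.1]
force: [0.2, 0.5, -0.3]
gripper_width: 30.0
gripper_force: 0.0
```

Request:
{"name": "send_rows", "arguments": {
  "motion": [
    [0,0,0,0,0,0,-1],
    [0,0,0,0,0,0,-1],
    [0,0,0,0,0,0,-1],
    [0,0,0,0,0,0,-1]
  ],
  "squeeze": 40
}}

```text
time_s: 15.75
ee_pos: [503.0, -151.7, 79.7]
ee_rot: [179.8, -0.0, 57.1]
force: [2.1, -3.3, 2.3]
gripper_width: 13.5
gripper_force: 40.0
```

Request:
{"name": "send_rows", "arguments": {
  "motion": [
    [0,0,0,0,0,-0.1,-1],
    [0,0,0,0,0,-0.22,-1],
    [0,0,0,0,0,-0.34,-1],
    [0,0,0,0,0,-0.46,-1],
    [0,0,0,0,0,-0.58,-1],
    [0,0,0,0,0,-0.7,-1],
    [0,0,0,0,0,-0.8,-1],
    [0,0,0,0,0,-0.9,-1],
    [0,0,0,0,0,-0.9,-1]
  ]
}}

```text
time_s: 16.88
ee_pos: [502.5, -151.0, 79.7]
ee_rot: [180.0, -0.1, 3.1]
force: [0.0, 0.4, 5.4]
gripper_width: 13.4
gripper_force: 40.0
```

Request:
{"name": "send_rows", "arguments": {
  "motion": [
    [0,0,0,0,0,-0.1,-1],
    [0,0,0,0,0,-0.18,-1],
    [0,0,0,0,0,-0.223,-1],
    [0,0,0,0,0,-0.223,-1],
    [0,0,0,0,0,-0.223,-1],
    [0,0,0,0,0,-0.223,-1]
  ]
}}

```text
time_s: 17.62
ee_pos: [502.5, -150.8, 79.7]
ee_rot: [-180.0, -0.1, -10.2]
force: [0.2, 1.0, 5.4]
gripper_width: 13.5
gripper_force: 40.0
```

Run:
```python
from h import *
f=grab("wrist"); save(f,"w7.png"); g=grab("top"); s=env.state(); print(s['ee_rot'],s['torque'],s['time_s'])
np.savez('/tmp/w7',**f); np.savez('/tmp/t7',**g)
```

```text
[-1.79961229e+02 -8.24697886e-02 -1.02111429e+01] [ 0.20617376 -0.08763162  0.17193287] 17.725
```

View pics/w7.png

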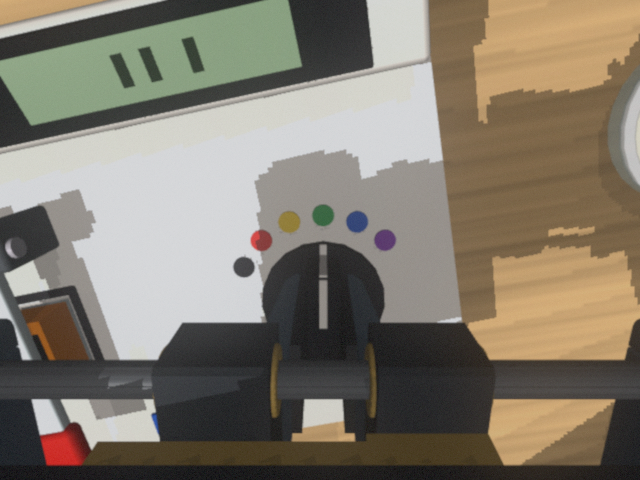

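The white line (column 323) points straight at the green dot (323,215), and the lever is still down. I hand it in.

```bash
python3 -c "
from h import *
print(env.job_done())"
```

```text
the job is handed in; nothing more can be done
None
```

The job is handed in: the amber block is fully home in the well, the clamp lever is folded down level onto it, and the gripper is still holding the selector at the third click, its white line on the green dot; the hand-in gave no verdict.

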